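# Egg cooker: turn down to keep-warm, then lift the rack of eggs out and hold it level

## Robot

A 6-joint arm with a two-finger parallel gripper is mounted at the origin on a cart in front of the work surface, level with it; the furniture and walls round the work are solid. World frame = base frame: x ahead of the robot, y to its left, z up, the work surface at z = 0. Lengths are in m, angles in rad, forces in N, time in s.
With the tool pointing down it reaches from about 0.375 to 0.9 m from the base axis. Payload 3.1 kg.
Tool frame: the origin (TCP) lies midway between the tips of the shut fingers; the grasp point (between the pads) lies 19 mm behind it; x points along the fingers, y is the direction in which the jaws open and shut, and the axes are right-handed (so a half turn about x gives the same grasp; the last joint's range is limited). The gripper opens to 87 mm and grips with 3 to 60 N. Pads are 19 mm wide; open, the fingers measure 117 mm over their backs; the gripper's body (75 mm by 190 mm) begins 51 mm behind the grasp point.
Start: joints at [1.171, 0.527, 1.433, -0, 1.181, -0.178], TCP at [0.137, 0.61, 0.193] pointing down, gripper open.
Joint ranges: [-3.08, 3.08], [-0.75, 2.2], [0.22, 2.44], [-1.43, 4.57], [0, 2.65], [-2.85, 2.85]. Speed limits (rad/s): [2.79, 2.79, 3.14, 3.14, 3.14, 3.14].

## Interface

Orientations are given as a unit quaternion [x, y, z, w].
In Python, from rig import get_obs, imaging, robot gives the robot as it stands.
- The arm moves only by the shell command python3 -m inch 'ROWS' [FORCE]. ROWS is JSON, a list of rows, each a list of 3 entries, a list of its own where there are three numbers: the finger opening in mm, from 0 to 87, then the shift along the tool's x, y, z in mm, then the turn, a rotation vector about the tool's x, y, z in degrees. In form: [[grip, [dx, dy, dz], [wx, wy, wz]], ...]. A call has 1 to 12 rows; each row shifts and turns the pose as measured when the row begins, along the tool's axes as they then stand; what a row does not reach is not made up. A row lasts 1/8 s, in which the tool goes at most 62.5 mm and 10.7 degrees, less where a joint would pass 70% of its speed; a pose out of reach is approached as far as the arm can. A call with a gripper value outside its range is refused whole. The fingers move at their own pace and stop on an object; FORCE is the grip in N (left out, the last holds). Time passes only in rows, so rows that do not move let the fingers close. It gives the time, the measured TCP pose, the force and the opening at its end, in the units of the state.
- get_obs(): the state, without advancing time (a new reading comes with each control period).
- imaging.camera(name): name is "scene" or "top"; returns the picture (400x640x3 uint8, red, green, blue); there is no depth.
- imaging.camera_params(name): a dict with "camera_matrix" (3x3 intrinsics, pixels), "k1" (the pictures are not rectified: a ray, as slopes to the right and down, at radius r is drawn at 1 + k1 r^2 times it, then the intrinsics apply), "xyz" and "rotation" of the camera in the world. Camera axes: x right, y down, z forward; pixel columns grow to the right and rows downward; lengths in m; the calibration is good to about 2 mm. A picture is of the moment at which its call begins. camera_params takes no time and is no camera call.
- robot.hand_in(): hands the job in, once; it reports no verdict.
Trained networks look in the newest picture that a camera, given by its name, has taken for a name from the list of things; names that differ only in an ending like _2 or _b are one class to them, and where a whole thing is asked for, a point or a joint stands for the part that bears it (a point fixed in the world has none). Each returns a list of dicts, best first, with "confidence" (0 to 1); they miss things now and then, are a little off and sometimes report something else, mostly with a low value. They report only what shows in the picture. A call takes as long as a camera call. They do not tell look-alikes from the thing itself.
- imaging.cut_out(camera, target): "pixels" (400x640 bool, what is visible of it) and "box" ([centre column, centre row, width, height] in pixels, round what is visible of it).
- imaging.tip_of(camera, target): "pixel" ([column, row] in pixels: a listed point, or the origin of a listed thing).
The state is a dict: "time": time; "q": joint angles; "joint_velocities": joint speeds; "joint_torque": joint torques, N m; "position": TCP position; "tool_rot": TCP orientation; "ft_force": force on the tool from outside, world axes, zero at the start; "moment": the same for the moment, N m; "grip_width": finger opening in m.
Only numpy, scipy, OpenCV 4.12 (cv2) and the standard library are available. Lean on these libraries where they do the work, as an engineer would, in place of code of your own. Each camera call takes 0.05 s, during which the arm holds its last target. There are 200 camera calls.

## Task

The eggs are done: first swing the egg cooker's red-knobbed lever from boil back to the orange keep-warm dot, while the rack is still in place. Then take the wire egg rack by its black handle, lift it straight up out of the cooker with all six eggs, and hold it level and still over the middle of the cooker, its feet at least 3 cm above the rim, so that the eggs steam dry; finish while still holding it there. Leave the lid, salt, lemon, spoon and mustard alone.

Things in the scene. Friction and masses are not known exactly. Their poses are not given: they have to be found in the camera images.
- egg_cooker: white round egg cooker without lid, fixed: 180 mm across (side grips to 100 mm from centre on its y axis), rim 52 mm high, well 160 mm across, steel floor 16 mm above the worktop. Control console, dark top 35 mm high, reaches 150 mm from the centre on its own -x side. Origin on the worktop under the well's centre, z up. Wall cabinets overhang from x = 0.59 m at 0.49 m height: keep the arm clear.
- heat_lever (a joint): swing lever on top of the console, turning about an upright axis, in rad: 0 at the white dot (off, end stop), 0.75 at the larger orange dot (keep-warm, pointing away from the cooker's centre along its -x), 1.50 at the red dot (full boil, end stop). Rising values turn it anticlockwise seen from above. Light friction (about 1 to 2 N at the knob) holds it; no spring or detent.
- lever_pivot (a point): point on the lever's upright turning axis, 36 mm above the worktop, 92 mm from the cooker's centre
- lever_knob (a point): centre of the red upright knob on the lever's end: a round post 14 mm across and 22 mm tall from 52 to 74 mm above the worktop (this point at 63 mm), 36 mm from the lever's axis. It can be pinched from above across any direction; the steel arm under it is 9 mm wide with its top 45 mm above the worktop.
- keep_warm_mark (a point): the orange keep-warm dot on the console's panel, 47.5 mm from the lever's axis, 36 mm above the worktop; the lever is at keep-warm when its arm and knob point at it
- egg_rack: loose round steel wire rack, 150 mm across, standing on three feet on the heating plate, 2 to 5 mm clear of the well's wall all round. Origin at the centre between its feet's undersides, z up; its wire rings lie 24 mm higher. Six eggs stand loose in its six wire rings, at 52 mm from its centre (egg tops 67 mm above this origin). Rack and eggs weigh about 0.5 kg.
- rack_handle: the rack's handle, rigidly part of the rack (same origin and axes as the rack): two steel wires up from the centre and a black grip bar on top
- rack_grip (a point): centre of the black grip bar of the rack's handle, 110 mm above the rack's origin: the bar is 54 mm long along the rack's x axis, 14 mm thick along the rack's y axis (pinch it across this) and 26 mm tall, rounded edges, hard plastic (a firm grip of 30 to 40 N holds the load); its underside is 30 mm above the egg tops
- egg1_center (a point): centre of the first brown hen's egg, 44 mm across, 57 mm tall, standing loose in a ring of the rack, 39 mm above the rack's origin; nothing but the wire ring keeps it from rolling off
- egg2_center (a point): centre of a brown hen's egg, 44 mm across, 57 mm tall, standing loose in a ring of the rack, 39 mm above the rack's origin; nothing but the wire ring keeps it from rolling off
- egg3_center (a point): centre of a brown hen's egg, 44 mm across, 57 mm tall, standing loose in a ring of the rack, 39 mm above the rack's origin; nothing but the wire ring keeps it from rolling off
- egg4_center (a point): centre of a brown hen's egg, 44 mm across, 57 mm tall, standing loose in a ring of the rack, 39 mm above the rack's origin; nothing but the wire ring keeps it from rolling off
- egg5_center (a point): centre of a brown hen's egg, 44 mm across, 57 mm tall, standing loose in a ring of the rack, 39 mm above the rack's origin; nothing but the wire ring keeps it from rolling off
- egg6_center (a point): centre of a brown hen's egg, 44 mm across, 57 mm tall, standing loose in a ring of the rack, 39 mm above the rack's origin; nothing but the wire ring keeps it from rolling off
- dome_lid: the cooker's clear dome lid, put aside on the worktop, 174 mm across, 89 mm high with its knob; origin at the centre of its underside; to be left alone
- the_salt: salt shaker, 44 mm across, 90 mm high; origin under its centre; to be left alone
- the_lemon: lemon, 71 x 53 x 51 mm; origin under its centre; to be left alone
- the_teaspoon: teaspoon lying on the worktop, 132 x 28 x 11 mm, long axis x; origin under its centre; to be left alone
- the_mustard: small jar with a red lid, 62 mm across, 90 mm high; origin under its centre; to be left alone
There are look-alikes about, which are no part of the job. Leave any green look-alike of the part that bears egg5_center alone.

How it is judged:
By the outcome, as a careful person would: the job done as asked, in the order asked, and still so for the second after the job is handed in, while the arm keeps its last pose, push and grip.
It also fails if it takes over 54 s, if anything falls off the work surface, if the arm or the gripper's body presses on something with over 40 N, if the wrist force passes 120 N, or if a joint passes its speed limit or range.

## Working session

There is one attempt and no reset: what is moved stays moved. The work goes in short steps, Python scripts to look and compute and a shell command to move; the robot and the scene stay as the last step left them, time stands still between calls to the robot, and variables do not carry over. Pictures are saved under pics/ and viewed, about 8 in all and at most 12, crops included, and the job is handed in when it is done.

```bash
mkdir -p pics; cat > h.py <<'E'
import numpy as np, cv2
from rig import get_obs, imaging, robot
from scipy.spatial.transform import Rotation as R
def rot(p):
    r=np.array(p['rotation'],float)
    return r if r.shape==(3,3) else R.from_quat(r).as_matrix()
def ray(cam,px):
    p=imaging.camera_params(cam);K=np.array(p['camera_matrix'],float)
    d=cv2.undistortPoints(np.array([[px]],float),K,np.array([p['k1'],0,0,0,0.])) if 0 else None
    s=np.array([(px[0]-K[0,2])/K[0,0],(px[1]-K[1,2])/K[1,1]]);u=s.copy()
    for _ in range(20):u=s/(1+p['k1']*(u@u))
    return np.array(p['xyz'],float),rot(p)@np.array([u[0],u[1],1])
def onz(cam,px,z):
    c,d=ray(cam,px);return c+d*(z-c[2])/d[2]
def tri(a,b):
    (c1,d1),(c2,d2)=ray('scene',a),ray('top',b)
    d1/=np.linalg.norm(d1);d2/=np.linalg.norm(d2)
    t=np.linalg.lstsq(np.c_[d1,-d2],c2-c1,rcond=None)[0]
    p,q=c1+t[0]*d1,c2+t[1]*d2
    return (p+q)/2,np.linalg.norm(p-q)
def proj(cam,X):
    p=imaging.camera_params(cam);K=np.array(p['camera_matrix'],float)
    v=rot(p).T@(np.array(X)-np.array(p['xyz']));u=v[:2]/v[2];u=u*(1+p['k1']*(u@u))
    return K[:2,:2]@u+K[:2,2]
def toolshift(X):
    o=get_obs();return R.from_quat(o['tool_rot']).inv().apply(np.array(X)-o['position'])*1000
E
python3 - <<'E'
from h import *
im={c:imaging.camera(c) for c in('scene','top')}
for c in im: cv2.imwrite(f'pics/{c}0.png',im[c][:,:,::-1]);print(c,imaging.camera_params(c)['xyz'])
for n,z in dict(egg_cooker=0,lever_pivot=.036,lever_knob=.063,keep_warm_mark=.036,egg_rack=.016,rack_grip=.126,egg5_center=.055,dome_lid=0,the_salt=0,the_lemon=0,the_mustard=0,the_teaspoon=0).items():
  for c in im:
    for r in imaging.tip_of(c,n)[:3]:
      print(n,c,np.round(r['pixel']),round(r['confidence'],2),onz(c,r['pixel'],z).round(4))
o=get_obs();print(o['time'],o['position'],R.from_quat(o['tool_rot']).as_matrix().round(3))
E
```

```text
scene [0.02391774 0.30954667 0.68543435]
top [ 0.42652237 -0.17523099  1.25498238]
egg_cooker scene [336. 215.] 0.22 [ 0.5666 -0.2641  0.    ]
egg_cooker top [301. 232.] 0.8 [ 0.4651 -0.0962  0.    ]
egg_cooker top [342. 150.] 0.38 [ 0.7256 -0.2286  0.    ]
lever_pivot scene [338. 234.] 0.82 [ 0.4868 -0.1877  0.036 ]
lever_pivot scene [314. 266.] 0.49 [ 0.4502 -0.0718  0.036 ]
lever_pivot top [328. 226.] 0.67 [ 0.4813 -0.1802  0.036 ]
lever_pivot top [293. 229.] 0.16 [ 0.4729 -0.0736  0.036 ]
lever_knob scene [337. 216.] 0.48 [ 0.5132 -0.21    0.063 ]
lever_knob top [336. 213.] 0.63 [ 0.5179 -0.2054  0.063 ]
keep_warm_mark top [343. 220.] 0.9 [ 0.4994 -0.2271  0.036 ]
egg_rack scene [314. 264.] 0.69 [ 0.4673 -0.0897  0.016 ]
egg_rack top [296. 231.] 0.67 [ 0.4681 -0.0815  0.016 ]
rack_grip scene [313. 225.] 0.55 [ 0.4796 -0.0996  0.126 ]
rack_grip top [298. 231.] 0.38 [ 0.4641 -0.096   0.126 ]
egg5_center scene [394. 232.] 0.8 [ 0.3832 -0.2765  0.055 ]
egg5_center scene [319. 237.] 0.71 [ 0.4959 -0.1304  0.055 ]
egg5_center top [372. 253.] 0.65 [ 0.3983 -0.3096  0.055 ]
egg5_center t
[... 266 characters left out ...]
  0.    ]
the_salt scene [430. 218.] 0.75 [ 0.3803 -0.4417  0.    ]
the_salt top [415. 259.] 0.66 [ 0.3776 -0.4491  0.    ]
the_lemon scene [195. 284.] 0.64 [0.6217 0.1411 0.    ]
the_lemon top [230. 180.] 0.74 [0.6292 0.13   0.    ]
the_mustard scene [288. 197.] 0.78 [ 0.7221 -0.2197  0.    ]
the_mustard top [342. 152.] 0.54 [ 0.7181 -0.2291  0.    ]
the_mustard top [413. 255.] 0.38 [ 0.3903 -0.443   0.    ]
the_teaspoon scene [252. 335.] 0.64 [0.4247 0.1235 0.    ]
the_teaspoon top [229. 245.] 0.48 [0.426  0.1287 0.    ]
the_teaspoon top [344. 218.] 0.43 [ 0.5059 -0.2324  0.    ]
1.3 [0.13746749 0.60964402 0.19264286] [[ 0.     0.22   0.975]
 [-0.     0.975 -0.22 ]
 [-1.    -0.     0.   ]]
```

```bash
python3 -c "
import cv2,numpy as np
a,b=cv2.imread('pics/scene0.png'),cv2.imread('pics/top0.png');print(a.shape)
cv2.imwrite('pics/both0.png',cv2.resize(np.vstack([a,b]),(480,600)))"
```

```text
(400, 640, 3)
```

View pics/top0.png

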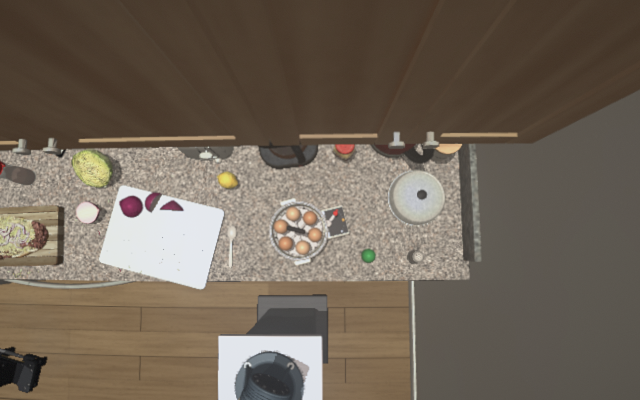

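View pics/scene0.png

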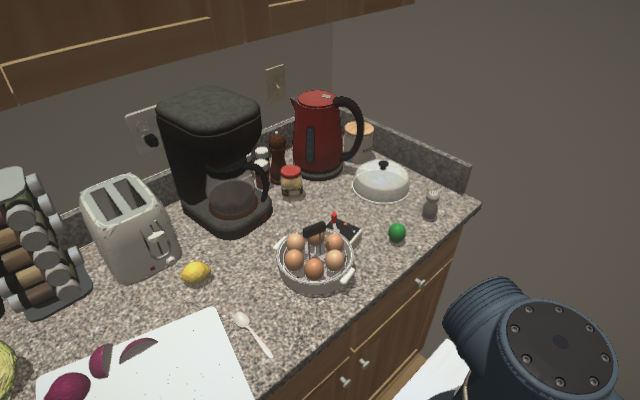

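```bash
python3 - <<'E'
from h import *
a,b=cv2.imread('pics/scene0.png'),cv2.imread('pics/top0.png')
f=lambda i,x,y,w,h:cv2.resize(i[y:y+h,x:x+w],None,fx=6,fy=6,interpolation=cv2.INTER_CUBIC)
cv2.imwrite('pics/z0.png',np.vstack([f(a,265,205,110,50)[:300],f(b,260,192,110,50+0)]))
for n in('egg_cooker','rack_handle','lever_knob','egg_rack'):
  for c in('scene','top'):
    for r in imaging.cut_out(c,n)[:2]:
      m=r['pixels'].astype(np.uint8);ys,xs=np.nonzero(m)
      print(n,c,round(r['confidence'],2),np.round(r['box'],1),len(xs),xs.mean().round(1),ys.mean().round(1), np.round(cv2.minAreaRect(np.c_[xs,ys].astype(np.float32))[1:],1) if 0 else cv2.minAreaRect(np.c_[xs,ys].astype(np.float32)))
E
```

```text
egg_cooker scene 0.7 [317.5 253.4  91.4  82.1] 2698 320.9 257.8 ((322.5893859863281, 255.7998046875), (70.25372314453125, 92.4666519165039), 64.65382385253906)
egg_cooker top 0.7 [308.8 233.   74.7  69.3] 2112 308.7 228.2 ((305.0874328613281, 223.7554931640625), (63.662010192871094, 78.04460144042969), 53.36589050292969)
egg_cooker top 0.67 [292.9 229.6  20.9  10.1] 91 294.7 228.7 ((294.9411926269531, 228.73532104492188), (18.675243377685547, 4.850712299346924), 14.03624439239502)
rack_handle scene 0.9 [313.9 237.3  24.1  35.4] 282 313.6 231.3 ((312.7364807128906, 234.81228637695312), (21.497879028320312, 30.92975616455078), 12.26477336883545)
rack_handle scene 0.75 [254.1 335.1  41.6  47.5] 357 251.7 331.7 ((255.34217834472656, 334.20733642578125), (57.48496627807617, 12.893424034118652), 46.7357063293457)
rack_handle top 0.48 [296.6 229.1  18.7  10.1] 66 295.4 228.9 ((295.17645263671875, 228.7941131591797), (16.73495864868164, 3.8805696964263916), 14.03624439239502)
lever_knob scene 0.71 [296.1 242.1  17.   17.5] 260 295.7 241.6 ((295.5, 241.5), (17.0, 17.0), 90.0)
lever_knob top 0.51 [332.1 220.2   6.9  17.4] 52 331.4 217.8 ((331.2692565917969, 217.8461456298828), (3.60555100440979, 15.531603813171387), 33.690067291259766)
egg_rack scene 0.91 [314.9 255.4  60.4  58.9] 727 314.6 249.5 ((312.9264831542969, 256.35076904296875), (58.213260650634766, 59.87989044189453), 53.47114562988281)
egg_rack top 0.76 [300.  225.7  46.6  40.6] 171 297.1 228.0 ((302.4413757324219, 233.2577667236328), (37.202796936035156, 43.698524475097656), 41.87786865234375)
```

View pics/z0.png

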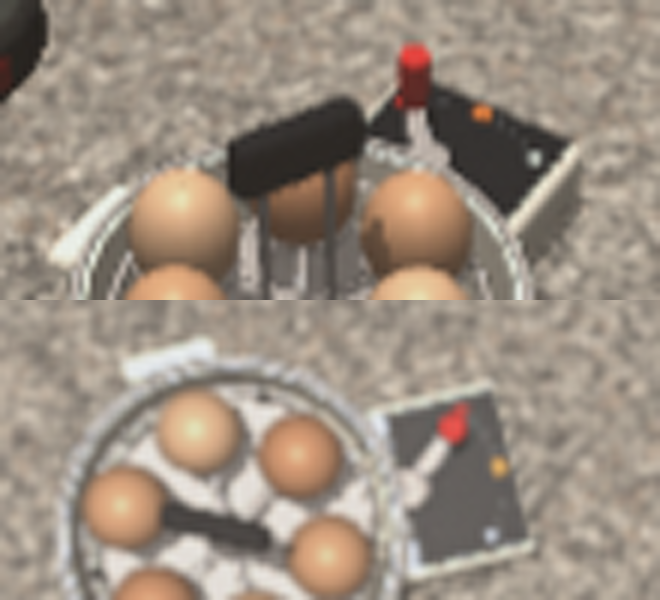

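```bash
python3 - <<'E'
from h import *
t=lambda u,v:(260+u/6,192+(v-300)/6); s=lambda u,v:(265+u/6,205+v/6)
for n,z,p in [('orange',.036,(499,467)),('white',.036,(491,536)),('pivot',.048,(413,489)),('knobtop',.074,(453,426)),('barA',.136,(165,516)),('barB',.136,(268,538)),('barc',.137,(215,526)),('con1',.035,(380,415)),('con2',.035,(490,390)),('con3',.035,(530,548)),('con4',.035,(412,572))]:
  print(n,onz('top',t(*p),z).round(4))
for n,z,p in [('orange',.036,(483,114)),('white',.036,(535,158)),('knobtop',.074,(414,52)),('barc',.126,(297,148))]:
  print('S',n,onz('scene',s(*p),z).round(4))
print('bar',tri(s(297,148),t(215,526)),'knob',tri(s(414,76),t(452,428)))
# cooker rim: ellipse from top
print('eggs',[(round(r['confidence'],2),onz('top',r['pixel'],.055).round(3)) for n in ('egg1_center','egg2_center','egg3_center') for r in imaging.tip_of('top',n)])
E
```

```text
orange [ 0.499  -0.2273  0.036 ]
white [ 0.4642 -0.2228  0.036 ]
pivot [ 0.4876 -0.1836  0.048 ]
knobtop [ 0.5171 -0.2034  0.074 ]
barA [ 0.4714 -0.0677  0.136 ]
barB [ 0.4609 -0.1156  0.136 ]
barc [ 0.4666 -0.091   0.137 ]
con1 [ 0.526  -0.1673  0.035 ]
con2 [ 0.5382 -0.2233  0.035 ]
con3 [ 0.458  -0.2424  0.035 ]
con4 [ 0.4464 -0.1828  0.035 ]
S orange [ 0.498  -0.2264  0.036 ]
S white [ 0.4644 -0.2224  0.036 ]
S knobtop [ 0.5161 -0.2019  0.074 ]
S barc [ 0.4659 -0.0906  0.126 ]
bar (array([ 0.46664986, -0.0905211 ,  0.12560168]), np.float64(0.0010349431677329959)) knob (array([ 0.517124  , -0.20325992,  0.05939459]), np.float64(0.00014775952065028595))
eggs [(0.61, array([ 0.479, -0.044,  0.055])), (0.62, array([ 0.426, -0.051,  0.055])), (0.52, array([ 0.413, -0.096,  0.055]))]
```

```bash
cat >> h.py <<'E'
def plan(wps,yaw=None,n=None,grip=40):
    """wps world; constant yaw rate about world z to target jaw angle (deg)"""
    o=get_obs();p=np.array(o['position'],float);Rm=R.from_quat(o['tool_rot'])
    pts=[p];
    for w,k in zip(wps,n):
        a=pts[-1]; pts+= [a+(np.array(w)-a)*i/k for i in range(1,k+1)]
    N=len(pts)-1
    y=Rm.apply([0,1,0]);cur=np.degrees(np.arctan2(y[1],y[0]))
    d=0 if yaw is None else (yaw-cur)
    out=[]
    for i in range(N):
        st=np.clip(d,-10.5,10.5);d-=st
        s=Rm.inv().apply(pts[i+1]-pts[i])*1000
        out.append([grip,[round(v) for v in s],[round(-st,1),0,0]]);Rm=R.from_euler('z',st,degrees=True)*Rm
    print(str(out).replace(' ',''),'left',d)
E
python3 -c "
from h import *
plan([(.40,.30,.22),(.517,-.203,.15)],13.3,[7,9])"
```

```text
[[40,[-4,-35,46],[np.float64(10.5),0,0]],[40,[-4,-26,52],[np.float64(10.5),0,0]],[40,[-4,-16,56],[np.float64(10.5),0,0]],[40,[-4,-6,58],[np.float64(10.5),0,0]],[40,[-4,5,58],[np.float64(10.5),0,0]],[40,[-4,15,56],[np.float64(10.5),0,0]],[40,[-4,25,52],[np.float64(1.0),0,0]],[40,[8,0,57],[np.float64(-0.0),0,0]],[40,[8,0,57],[np.float64(-0.0),0,0]],[40,[8,0,57],[np.float64(-0.0),0,0]],[40,[8,0,57],[np.float64(-0.0),0,0]],[40,[8,0,57],[np.float64(-0.0),0,0]],[40,[8,0,57],[np.float64(-0.0),0,0]],[40,[8,0,57],[np.float64(-0.0),0,0]],[40,[8,0,57],[np.float64(-0.0),0,0]],[40,[8,0,57],[np.float64(-0.0),0,0]]] left 0.0
```

```bash
python3 -m inch '[[40,[-4,-35,46],[10.5,0,0]],[40,[-4,-26,52],[10.5,0,0]],[40,[-4,-16,56],[10.5,0,0]],[40,[-4,-6,58],[10.5,0,0]],[40,[-4,5,58],[10.5,0,0]],[40,[-4,15,56],[10.5,0,0]],[40,[-4,25,52],[1,0,0]],[40,[0,0,57],[0,0,0]],[40,[0,0,57],[0,0,0]],[40,[0,0,57],[0,0,0]],[40,[0,0,57],[0,0,0]]]' 15; python3 -c "
from h import *
plan([(.517,-.203,.20),(.517,-.203,.10)],13.3,[4,2])"
```

```text
time: 3.22
position: [0.4533, 0.0609, 0.2227]
tool_rot: [0.45, 0.547, -0.441, 0.551]
ft_force: [1.2, 0.3, -0.0]
grip_width: 0.04
[[40,[5,2,68],[np.float64(-1.4),0,0]],[40,[5,0,68],[np.float64(-0.0),0,0]],[40,[5,0,68],[np.float64(-0.0),0,0]],[40,[5,0,68],[np.float64(-0.0),0,0]],[40,[50,-1,0],[np.float64(-0.0),0,0]],[40,[50,-1,0],[np.float64(-0.0),0,0]]] left 0.0
```

```bash
python3 -m inch '[[40,[3,2,55],[-1.4,0,0]],[40,[3,0,55],[0,0,0]],[40,[3,0,55],[0,0,0]],[40,[3,0,55],[0,0,0]],[40,[4,0,50],[0,0,0]],[40,[0,0,0],[0,0,0]]]'; python3 - <<'E'
from h import *
print(toolshift([.517,-.203,.10]),R.from_quat(get_obs()['tool_rot']).as_matrix().round(3))
im={c:imaging.camera(c) for c in('scene','top')}
f=lambda i,x,y:cv2.resize(i[y:y+55,x:x+110,::-1],None,fx=5,fy=5,interpolation=cv2.INTER_CUBIC)
cv2.imwrite('pics/a.png',np.vstack([f(im['scene'],280,180),f(im['top'],280,190)]))
E
```

```text
time: 3.98
position: [0.5193, -0.2162, 0.2073]
tool_rot: [0.446, 0.548, -0.435, 0.558]
ft_force: [0.1, 0.9, -1.0]
grip_width: 0.0398
[107.25497181  -1.54868068 -13.52824513] [[ 0.021  0.975  0.223]
 [ 0.003  0.223 -0.975]
 [-1.     0.021  0.001]]
```

View pics/a.png

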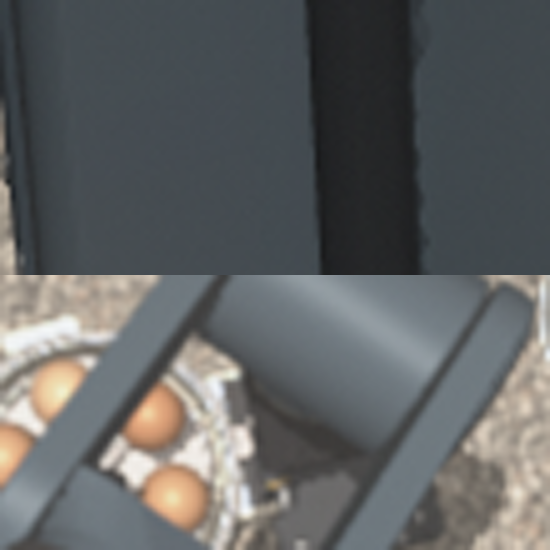

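```bash
python3 -m inch '[[40,[35,-1,-13],[0,0,-1.2]],[40,[40,0,0],[0,0,0]],[40,[30,0,0],[0,0,0]],[40,[0,0,0],[0,0,0]]]'; python3 - <<'E'
from h import *
print(toolshift([.517,-.2025,.05]),R.from_quat(get_obs()['tool_rot']).as_matrix().round(3))
E
```

```text
time: 4.58
position: [0.514, -0.1928, 0.1021]
tool_rot: [0.438, 0.556, -0.438, 0.554]
ft_force: [-0.2, -0.7, -0.1]
grip_width: 0.0402
[52.10998127  0.75208674 10.24243452] [[-0.001  0.973  0.232]
 [ 0.002  0.232 -0.973]
 [-1.    -0.001 -0.002]]
```

```bash
python3 -m inch '[[40,[0,0,10],[0,0,0]],[40,[0,0,0],[0,0,0]],[40,[20,0,0],[0,0,0]],[40,[20,0,0],[0,0,0]],[40,[0,0,0],[0,0,0]]]'; python3 - <<'E'
from h import *
print(toolshift([.517,-.2025,.05]))
E
```

```text
time: 5.2
position: [0.5213, -0.2049, 0.0685]
tool_rot: [0.438, 0.551, -0.437, 0.559]
ft_force: [0.5, -0.0, -0.1]
grip_width: 0.0399
[18.44377423 -3.76987615 -3.49753414]
```

```bash
python3 -m inch '[[40,[9,-4,-3],[0,0,0]],[40,[9,0,0],[0,0,0]],[40,[0,0,0],[0,0,0]]]'; python3 - <<'E'
from h import *
print(toolshift([.517,-.2025,.05]))
E
```

```text
time: 5.58
position: [0.5181, -0.204, 0.0519]
tool_rot: [0.439, 0.55, -0.437, 0.561]
ft_force: [-0.1, -0.7, -0.4]
grip_width: 0.04
[ 1.86739517 -0.71155798 -1.68328146]
```

```bash
python3 -m inch '[[5,[1,0,-1],[0,0,0]],[5,[0,0,0],[0,0,0]],[5,[0,0,0],[0,0,0]],[5,[0,0,0],[0,0,0]],[5,[0,0,0],[0,0,0]]]' 15; python3 - <<'E'
from h import *
o=get_obs();print(o['position'],o['ft_force'],toolshift([.4959,-.2151,.05]))
E
```

```text
time: 6.2
position: [0.5185, -0.2032, 0.0515]
tool_rot: [0.439, 0.549, -0.437, 0.562]
ft_force: [0.4, 0.2, -0.7]
grip_width: 0.0064
[ 0.5184837 -0.2032408  0.051482 ] [ 0.443236    0.20644505 -0.70908041] [  1.23521063 -24.74756149   6.23643347]
```

```bash
python3 - <<'E'
from h import *
print(get_obs()['grip_width'])
im={c:imaging.camera(c) for c in('scene','top')}
f=lambda i,x,y,w,h,k:cv2.resize(i[y:y+h,x:x+w,::-1],None,fx=k,fy=k,interpolation=cv2.INTER_CUBIC)
cv2.imwrite('pics/b.png',np.vstack([f(im['scene'],220,150,200,100,4)[:300],f(im['top'],270,190,100,37,8)]))
E
```

```text
0.006416888168717435
```

View pics/b.png

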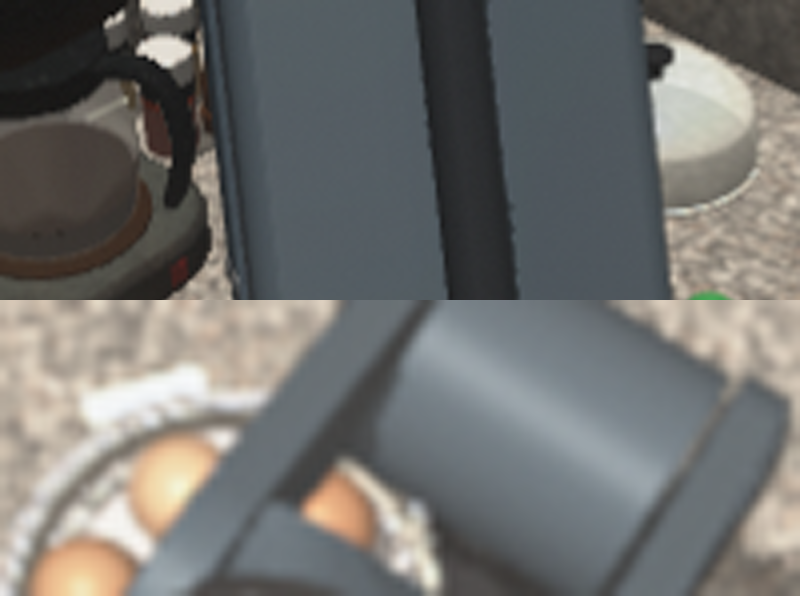

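```bash
python3 -m inch '[[0,[0,0,0],[0,0,0]],[0,[0,0,0],[0,0,0]]]'; python3 -m inch '[[40,[0,0,0],[0,0,0]],[40,[-30,0,0],[0,0,0]],[40,[-50,0,0],[0,0,0]],[40,[-50,0,0],[0,0,0]],[40,[-20,0,-60],[0,0,0]],[40,[0,0,-60],[0,0,0]],[40,[0,0,-60],[0,0,0]],[40,[0,0,-60],[0,0,0]],[40,[0,0,-20],[0,0,0]],[40,[0,0,0],[0,0,0]]]';  python3 - <<'E'
from h import *
im={c:imaging.camera(c) for c in('scene','top')}
f=lambda i,x,y,w,h,k:cv2.resize(i[y:y+h,x:x+w,::-1],None,fx=k,fy=k,interpolation=cv2.INTER_CUBIC)
cv2.imwrite('pics/c.png',np.vstack([f(im['scene'],265,205,110,50,6),f(im['top'],260,192,110,50,6)]))
E
```

```text
time: 6.55
position: [0.5185, -0.2033, 0.0515]
tool_rot: [0.439, 0.549, -0.437, 0.562]
ft_force: [0.4, -0.3, 0.4]
grip_width: 0.0007
time: 7.8
position: [0.4559, 0.055, 0.2035]
tool_rot: [0.441, 0.547, -0.436, 0.562]
ft_force: [0.4, -1.0, -0.5]
grip_width: 0.0397
```

View pics/c.png

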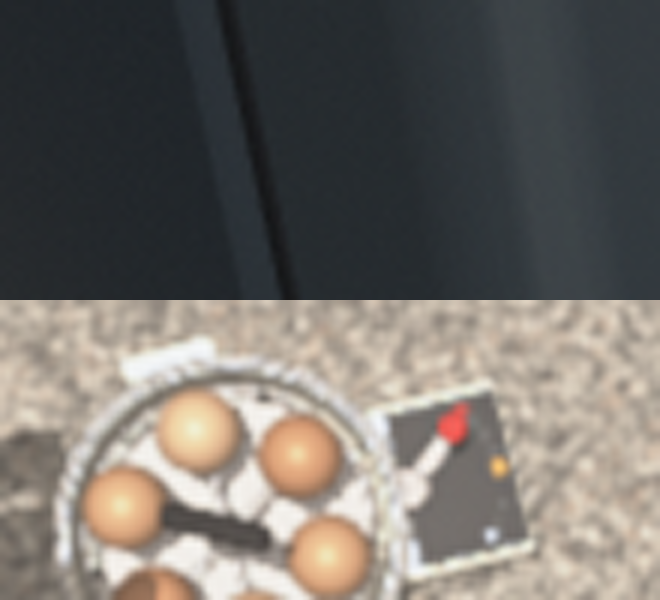

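```bash
python3 - <<'E'
from h import *
o=get_obs();T=np.array(o['position']);Rm=R.from_quat(o['tool_rot'])
ims=[]
for c in('scene','top'):
  i=imaging.camera(c)[:,:,::-1].copy();u=proj(c,T);print(c,u,[proj(c,T+Rm.apply(v)).round(1) for v in([-.1,0,0],[0,.04,0])], proj(c,[.517,-.203,.063]))
  x,y=np.clip(np.array(u,int)-[66,40],0,[500,320]);k=cv2.resize(i[y:y+80,x:x+133],None,fx=6,fy=6)[:300 if 0 else 480]
  q=((u-[x,y])*6).astype(int);cv2.drawMarker(k,tuple(map(int,q)),(0,255,0),0,30,1);ims.append(cv2.resize(k,(500,300)))
cv2.imwrite('pics/d.png',np.vstack(ims))
E
```

```text
scene [259.14840138 238.42416397] [array([253.1, 195.8]), array([242.7, 229.8])] [333.96285144 216.65116132]
top [239.13956995 232.84159555] [array([229.7, 232.6]), array([235.9, 218.1])] [335.29045047 213.30210825]
```

View pics/d.png

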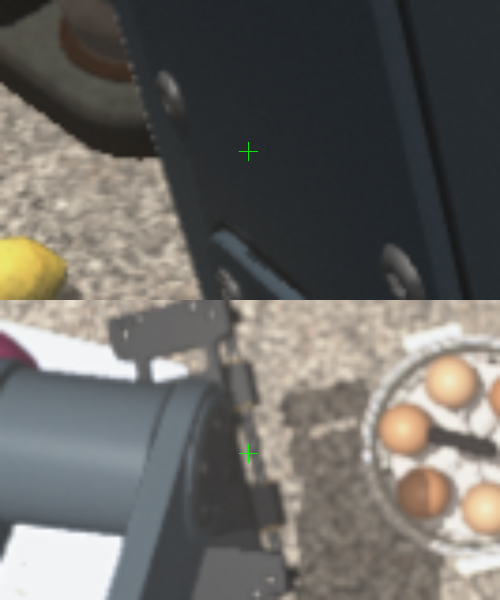

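```bash
python3 -m inch '[[0,[0,0,0],[0,0,0]],[0,[0,0,0],[0,0,0]],[0,[0,0,0],[0,0,0]],[0,[0,0,0],[0,0,0]],[0,[0,0,0],[0,0,0]]]'; python3 - <<'E'
from h import *
o=get_obs();T=np.array(o['position']);Rm=R.from_quat(o['tool_rot']);print(o['q'],o['joint_velocities'])
i=imaging.camera('top')[:,:,::-1].copy();cv2.imwrite('pics/top_closed.png',i);k=cv2.resize(i[205:260,205:275],None,fx=10,fy=10,interpolation=cv2.INTER_CUBIC)
for v,col in(([0,0,0],(0,255,0)),([-.07,0,0],(255,255,0)),([0,.04,0],(0,0,255))):
  q=((proj('top',T+Rm.apply(v))-[205,205]+.5)*10).astype(int);cv2.drawMarker(k,tuple(map(int,q)),col,0,20,1)
cv2.imwrite('pics/e.png',k)
E
```

```text
time: 8.62
position: [0.4584, 0.0499, 0.2032]
tool_rot: [0.443, 0.544, -0.439, 0.561]
ft_force: [0.4, 0.2, -0.3]
grip_width: 0.0027
[-0.12974468  0.28313273  1.83153826 -0.00790428  1.00411428 -0.3490141 ] [ 0.0004003  -0.00123459  0.00047274  0.00079039 -0.00111095  0.00106829]
```

View pics/e.png

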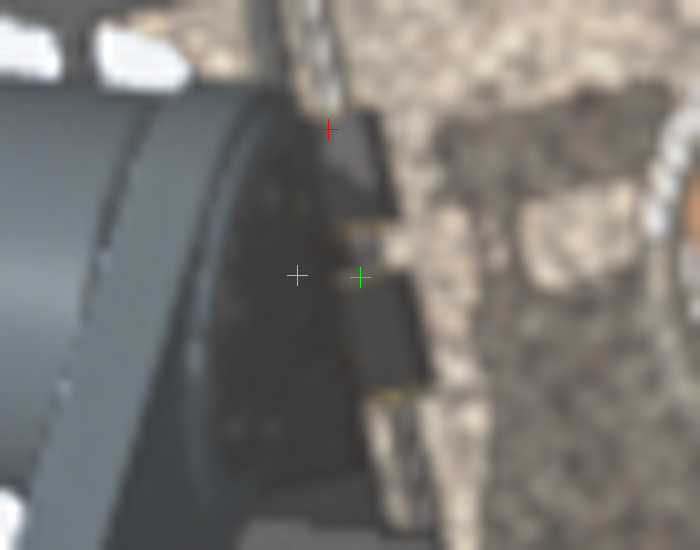

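```bash
python3 -m inch '[[0,[-5,0,-20],[0,-10.5,0]],[0,[-5,0,-20],[0,-10.5,0]],[0,[0,0,0],[0,-10.5,0]],[0,[0,0,0],[0,-8.5,0]],[0,[0,0,0],[0,0,0]],[0,[0,0,0],[0,0,0]]]'; python3 - <<'E'
from h import *
o=get_obs();T=np.array(o['position']);Rm=R.from_quat(o['tool_rot']);print(T,Rm.as_matrix().round(3))
for n in range(1):
  i=imaging.camera('top')[:,:,::-1].copy();cv2.imwrite('pics/top_tilt.png',i)
  c=proj('top',T);x,y=int(c[0])-45,int(c[1])-28
  k=cv2.resize(i[y:y+55,x:x+70],None,fx=10,fy=10,interpolation=cv2.INTER_CUBIC)
  for v,col in(([0,0,0],(0,255,0)),([-.07,0,0],(255,255,0)),([0,.04,0],(0,0,255))):
    q=((proj('top',T+Rm.apply(v))-[x,y]+.5)*10).astype(int);cv2.drawMarker(k,tuple(map(int,q)),col,0,20,1)
cv2.imwrite('pics/f.png',k);print(x,y)
E
```

```text
time: 9.43
position: [0.453, 0.0847, 0.2094]
tool_rot: [0.274, 0.325, -0.563, 0.708]
ft_force: [0.5, 0.5, 0.9]
grip_width: 0.0004
[0.4529626  0.08465303 0.20941032] [[ 0.153  0.976  0.153]
 [-0.62   0.215 -0.754]
 [-0.769  0.021  0.639]]
181 206
```

View pics/f.png

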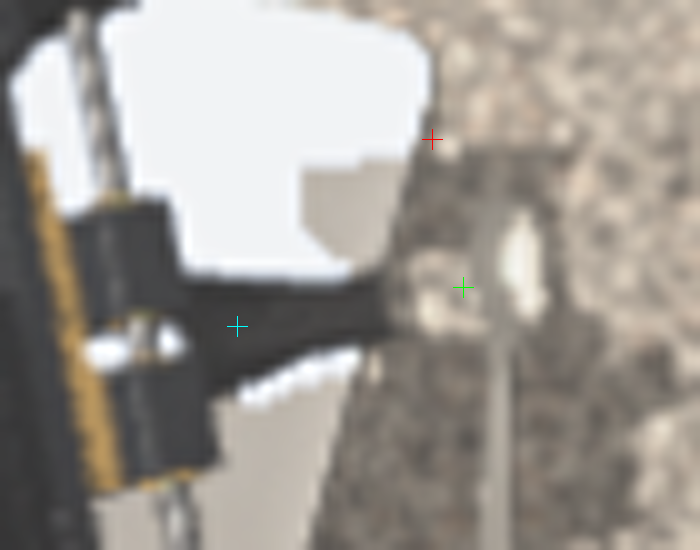

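```bash
python3 - <<'E'
import cv2,numpy as np
a=cv2.imread('pics/top_tilt.png').astype(int);b=cv2.imread('pics/top0.png').astype(int)
for y in range(231,241):
  print(y,' '.join('%3d/%3d'%(a[y,x].sum()//3,b[y,x].sum()//3) for x in range(214,234)))
E
```

```text
231 197/232 191/232 189/232 190/233 183/229 145/169 112/116 112/139 140/144 162/160 174/171 161/162 149/153 147/170 145/196 150/207 164/220 209/226 237/221 232/214
232 238/232 233/232 190/232 166/234 146/227 118/137 121/125 133/156 170/154 177/158 184/165 175/156 168/152 168/173 147/198 149/209 166/223 213/229 240/224 234/216
233 212/232 189/232 134/233 109/234  94/226  99/127 120/146 129/154 163/148 157/141 157/140 166/148 175/157 178/178 148/199 147/209 161/223 208/228 239/224 235/217
234 115/232  93/232  71/233  68/232  73/206  95/125 108/143 110/132 145/133 156/140 155/140 161/144 168/151 173/174 151/200 147/207 153/219 177/224 219/222 232/215
235  70/232  67/233  66/233  68/229  74/161  91/121 105/142 109/143 145/154 191/171 189/169 173/155 150/136 167/159 180/198 149/206 146/211 152/216 190/215 230/212
236  69/232  69/232  70/234  71/228  72/136  90/145 118/168 125/176 155/180 214/193 209/186 187/168 154/137 161/148 173/182 146/202 144/205 146/208 182/208 227/207
237  69/232  71/233  70/235  70/227  71/128  86/151 120/180 137/195 157/185 215/196 213/190 200/177 184/162 178/161 170/172 145/192 141/202 142/203 158/203 190/196
238  70/232  71/233  68/232  68/196  67/119  73/144  97/156 114/159 130/164 180/186 203/184 190/169 182/162 190/169 185/172 167/185 144/201 140/201 139/192 142/174
239  62/232  62/233  64/230  63/148  64/106  69/139  84/142  97/134 108/147 131/169 157/175 147/168 138/151 152/168 155/172 148/178 142/204 145/209 138/186 122/144
240  85/232 102/234 110/229  79/120  89/106  96/143 106/155 109/150 111/154 112/156 121/166 120/168 113/155 118/160 121/166 130/178 148/211 145/207 131/158 120/126
```

```bash
python3 -m inch '[[0,[0,0,0],[0,10.5,0]],[0,[0,0,0],[0,10.5,0]],[0,[0,0,0],[0,10.5,0]],[0,[0,0,0],[0,8.5,0]],[0,[50,0,20],[0,0,-1]],[0,[50,0,0],[0,0,0]],[0,[30,0,0],[0,0,0]],[0,[0,0,0],[0,0,0]]]'; python3 -c "
from h import *
print(R.from_quat(get_obs()['tool_rot']).as_matrix().round(3))"
```

```text
time: 10.48
position: [0.4715, 0.0563, 0.087]
tool_rot: [0.463, 0.544, -0.433, 0.55]
ft_force: [0.5, 0.7, 0.7]
grip_width: 0.0004
[[ 0.033  0.98   0.197]
 [ 0.027  0.196 -0.98 ]
 [-0.999  0.037 -0.02 ]]
```

```bash
python3 -m inch '[[0,[40,0,0],[0,-1.1,-2.1]],[0,[15,0,0],[0,0,0]],[0,[0,0,0],[0,0,0]]]';python3 -m inch '[[0,[6,0,0],[0,0,0]],[0,[6,0,0],[0,0,0]],[0,[0,0,0],[0,0,0]]]'; python3 -c "
from h import *
print(R.from_quat(get_obs()['tool_rot']).as_matrix().round(3))"
```

```text
time: 10.85
position: [0.4783, 0.0542, 0.0364]
tool_rot: [0.452, 0.542, -0.447, 0.549]
ft_force: [-0.1, -0.8, 0.4]
grip_width: 0.0001
time: 11.22
position: [0.4811, 0.0533, 0.0273]
tool_rot: [0.454, 0.54, -0.446, 0.551]
ft_force: [-0.4, -0.2, 0.6]
grip_width: 0.0006
[[ 0.019  0.981  0.191]
 [-0.002  0.191 -0.982]
 [-1.     0.019  0.005]]
```

```bash
python3 -m inch '[[0,[8,0,0],[0,0,-1]],[0,[8,0,0],[0,0,0]],[0,[8,0,0],[0,0,0]],[0,[0,0,0],[0,0,0]]]'; python3 -m inch '[[0,[5,0,0],[0,0,0]],[0,[0,0,0],[0,0,0]]]'
```

```text
time: 11.72
position: [0.4813, 0.0534, 0.0016]
tool_rot: [0.448, 0.544, -0.451, 0.547]
ft_force: [0.7, -1.3, 0.1]
grip_width: 0.0001
time: 11.98
position: [0.4811, 0.0534, -0.0039]
tool_rot: [0.448, 0.544, -0.451, 0.547]
ft_force: [-0.2, -0.1, -0.0]
grip_width: 0.0001
```

```bash
python3 -m inch '[[0,[5,0,0],[0,0,0]],[0,[4,0,0],[0,0,0]],[0,[0,0,0],[0,0,0]]]'; python3 -m inch '[[0,[4,0,0],[0,0,0]],[0,[0,0,0],[0,0,0]]]'
```

```text
time: 12.35
position: [0.4813, 0.0533, -0.0133]
tool_rot: [0.448, 0.544, -0.451, 0.547]
ft_force: [0.7, 0.9, -0.5]
grip_width: 0.0005
time: 12.6
position: [0.4814, 0.0533, -0.0175]
tool_rot: [0.449, 0.544, -0.451, 0.547]
ft_force: [0.3, 0.3, -0.9]
grip_width: 0.0002
```

```bash
python3 -m inch '[[0,[3,0,0],[0,0,0]],[0,[0,0,0],[0,0,0]]]'; python3 -m inch '[[0,[3,0,0],[0,0,0]],[0,[0,0,0],[0,0,0]]]'
```

```text
time: 12.85
position: [0.4815, 0.0532, -0.0207]
tool_rot: [0.449, 0.544, -0.451, 0.547]
ft_force: [-0.2, 0.5, 0.5]
grip_width: 0.0003
time: 13.1
position: [0.4815, 0.0532, -0.0239]
tool_rot: [0.449, 0.544, -0.451, 0.547]
ft_force: [-0.1, -0.2, -0.5]
grip_width: 0.0003
```

```bash
for i in 1; do python3 -m inch '[[0,[3,0,0],[0,0,0]],[0,[0,0,0],[0,0,0]]]'; done; python3 - <<'E'
from h import *
o=get_obs();T=np.array(o['position']);Rm=R.from_quat(o['tool_rot'])
i=imaging.camera('top')[:,:,::-1].copy();cv2.imwrite('pics/top_low.png',i)
x,y=205,190
k=cv2.resize(i[y:y+60,x:x+80],None,fx=10,fy=10,interpolation=cv2.INTER_CUBIC)
for z,col in((0,(0,255,0)),(.03,(255,255,0)),(.06,(0,0,255))):
    P=T.copy();P[2]=z;q=((proj('top',P)-[x,y]+.5)*10).astype(int);cv2.drawMarker(k,tuple(map(int,q)),col,0,20,1)
cv2.imwrite('pics/g.png',k)
E
```

```text
time: 13.35
position: [0.4816, 0.0532, -0.0271]
tool_rot: [0.449, 0.544, -0.451, 0.547]
ft_force: [-0.0, 0.1, 0.2]
grip_width: 0.0002
```

View pics/g.png

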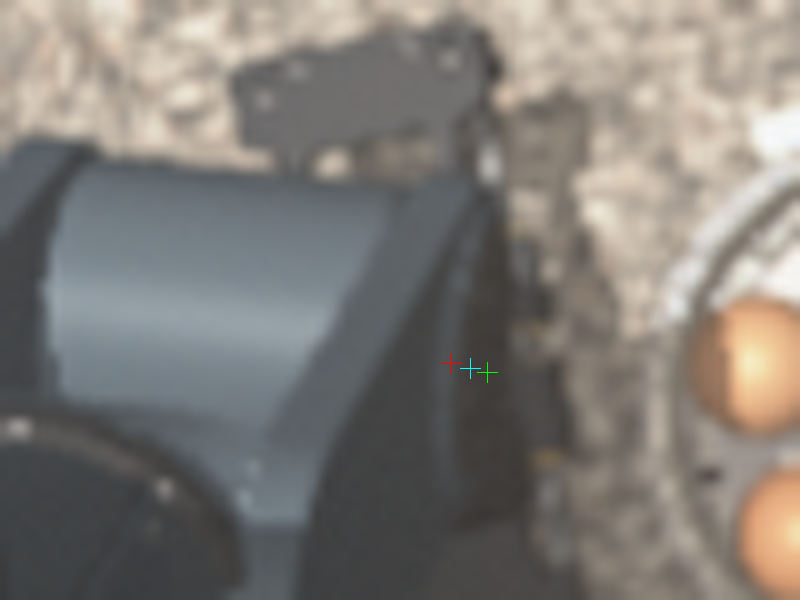

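```bash
python3 -m inch '[[0,[4,0,0],[0,0,0]],[0,[0,0,0],[0,0,0]]]'
```

```text
time: 13.65
position: [0.4823, 0.0531, -0.0292]
tool_rot: [0.449, 0.543, -0.45, 0.548]
ft_force: [-0.1, 0.5, -0.8]
grip_width: 0.0002
```

```bash
python3 -m inch '[[0,[4,0,0],[0,0,0]],[0,[0,0,0],[0,0,0]]]'; python3 -c "
from h import *
o=get_obs();print(o['q'],o['ft_force'],o['joint_torque'])"
```

```text
time: 13.9
position: [0.4831, 0.0531, -0.0286]
tool_rot: [0.45, 0.542, -0.45, 0.549]
ft_force: [-0.1, 0.2, 0.1]
grip_width: 0.0004
[-0.11729818  0.74104546  1.93517839 -0.01201904  0.45710248 -0.299142  ] [-0.07960944  0.17833252  0.12093238] [ 8.18159175e-02 -3.98968971e+01 -3.97997081e+00  1.83798932e-02
  9.08085471e-02 -4.82589439e-04]
```

```bash
P='from h import *
o=get_obs();print(np.round(o["joint_torque"],2),np.round(o["q"],3))'; python3 -m inch '[[0,[-5,0,0],[0,0,0]],[0,[0,0,0],[0,0,0]]]'; python3 -c "$P"; python3 -m inch '[[0,[-10,0,0],[0,0,0]],[0,[0,0,0],[0,0,0]]]'; python3 -c "$P"; python3 -m inch '[[0,[-15,0,0],[0,0,0]],[0,[-5,0,0],[0,0,0]],[0,[0,0,0],[0,0,0]]]'; python3 -c "$P"
```

```text
time: 14.15
position: [0.4832, 0.0531, -0.0235]
tool_rot: [0.45, 0.542, -0.45, 0.549]
ft_force: [0.2, 1.1, 0.8]
grip_width: 0.0003
[ 4.000e-02 -3.954e+01 -4.310e+00  2.000e-02  5.000e-02 -0.000e+00] [-0.117  0.73   1.934 -0.012  0.468 -0.299]
time: 14.4
position: [0.4827, 0.0532, -0.0136]
tool_rot: [0.449, 0.543, -0.45, 0.549]
ft_force: [0.4, -0.4, -0.3]
grip_width: 0.0003
[ 4.000e-02 -3.909e+01 -4.780e+00  2.000e-02  8.000e-02 -0.000e+00] [-0.117  0.71   1.932 -0.011  0.493 -0.3  ]
time: 14.78
position: [0.4826, 0.0533, 0.0079]
tool_rot: [0.449, 0.543, -0.45, 0.549]
ft_force: [0.0, -0.2, -0.0]
grip_width: 0.0002
[ 2.000e-02 -3.838e+01 -5.970e+00  2.000e-02  5.000e-02 -0.000e+00] [-0.117  0.665  1.926 -0.01   0.543 -0.301]
```

```bash
python3 -m inch '[[40,[-50,0,0],[0,0,0]],[40,[-50,0,0],[0,0,0]],[40,[-40,0,0],[0,0,0]],[40,[0,0,0],[0,0,0]]]'; python3 -c "
from h import *
print(R.from_quat(get_obs()['tool_rot']).as_matrix().round(3))
plan([(.517,-.2025,.15)],53,[6])"
```

```text
time: 15.28
position: [0.4811, 0.0541, 0.1501]
tool_rot: [0.449, 0.544, -0.451, 0.548]
ft_force: [0.2, 1.0, -0.0]
grip_width: 0.0322
[[ 0.002  0.982  0.191]
 [-0.006  0.191 -0.982]
 [-1.     0.001  0.006]]
[[40,[0,-2,43],[np.float64(-10.5),0,0]],[40,[0,-10,42],[np.float64(-10.5),0,0]],[40,[0,-18,39],[np.float64(-10.5),0,0]],[40,[0,-24,36],[np.float64(-10.5),0,0]],[40,[0,-31,31],[np.float64(-0.0),0,0]],[40,[0,-31,31],[np.float64(-0.0),0,0]]] left 0.0
```

```bash
python3 -m inch '[[40,[0,-2,43],[-10.5,0,0]],[40,[0,-10,42],[-10.5,0,0]],[40,[0,-18,39],[-10.5,0,0]],[40,[0,-24,36],[-10.5,0,0]],[40,[0,-28,28],[0,0,0]],[40,[0,-15,15],[0,0,0]],[40,[0,0,0],[0,0,0]],[40,[0,0,0],[0,0,0]]]'; python3 -c "
from h import *
print(R.from_quat(get_obs()['tool_rot']).as_matrix().round(3))
plan([(.517,-.2025,.08)],53,[3])"
```

```text
time: 16.27
position: [0.51, -0.1783, 0.1421]
tool_rot: [0.219, 0.677, -0.219, 0.668]
ft_force: [-1.2, 0.5, -0.4]
grip_width: 0.0399
[[-0.013  0.589  0.808]
 [ 0.004  0.808 -0.589]
 [-1.    -0.005 -0.013]]
[[40,[21,-5,7],[np.float64(0.9),0,0]],[40,[21,-5,7],[np.float64(-0.0),0,0]],[40,[21,-5,7],[np.float64(-0.0),0,0]]] left 0.0
```

```bash
python3 -m inch '[[40,[0,-15,20],[0.9,-0.7,0]],[40,[25,0,0],[0,0,0]],[40,[25,0,0],[0,0,0]],[40,[0,0,0],[0,0,0]],[40,[0,0,0],[0,0,0]]]'; python3 -c "
from h import *
print(R.from_quat(get_obs()['tool_rot']).as_matrix().round(3))
plan([(.517,-.2025,.02)],53,[3])"
```

```text
time: 16.9
position: [0.5207, -0.2038, 0.0926]
tool_rot: [0.221, 0.669, -0.226, 0.673]
ft_force: [0.5, -0.1, 0.3]
grip_width: 0.0401
[[ 0.003  0.599  0.801]
 [-0.008  0.801 -0.599]
 [-1.    -0.005  0.007]]
[[40,[24,0,-1],[np.float64(0.2),0,0]],[40,[24,0,-1],[np.float64(-0.0),0,0]],[40,[24,0,-1],[np.float64(-0.0),0,0]]] left 0.0
```

```bash
python3 -m inch '[[40,[20,0,-3],[0,0,0]],[40,[20,0,0],[0,0,0]],[40,[15,0,0],[0,0,0]],[40,[0,0,0],[0,0,0]]]'; python3 -m inch '[[40,[8,0,0],[0,0,0]],[40,[6,0,0],[0,0,0]],[40,[0,0,0],[0,0,0]]]'; python3 -c "
from h import *
print(toolshift([.517,-.2025,.019]))"
```

```text
time: 17.4
position: [0.5226, -0.2048, 0.0408]
tool_rot: [0.22, 0.666, -0.226, 0.676]
ft_force: [0.0, 0.5, 0.1]
grip_width: 0.0401
time: 17.77
position: [0.524, -0.2057, 0.0275]
tool_rot: [0.219, 0.665, -0.227, 0.677]
ft_force: [0.1, 0.2, 0.1]
grip_width: 0.04
[ 8.33598666 -1.57915132 -7.6859815 ]
```

```bash
python3 -m inch '[[40,[4,-1,-8],[0,0,0]],[40,[4,0,0],[0,0,0]],[40,[0,0,0],[0,0,0]]]'; python3 -c "
from h import *
print(toolshift([.517,-.2025,.019]),R.from_quat(get_obs()['tool_rot']).as_matrix().round(3))"
```

```text
time: 18.15
position: [0.5165, -0.2015, 0.0191]
tool_rot: [0.219, 0.665, -0.227, 0.678]
ft_force: [-0.7, 0.1, 0.2]
grip_width: 0.0403
[ 0.11186964 -0.52289263  1.00561898] [[ 0.014  0.598  0.801]
 [-0.016  0.801 -0.598]
 [-1.    -0.004  0.021]]
```

```bash
python3 -m inch '[[5,[0,0,0],[0,0,0]],[5,[0,0,0],[0,0,0]],[5,[0,0,0],[0,0,0]],[5,[0,0,0],[0,0,0]]]' 15;  python3 -m inch '[[5,[0,0,0],[0,0,0]]]'
```

```text
time: 18.65
position: [0.517, -0.2017, 0.0194]
tool_rot: [0.219, 0.664, -0.227, 0.678]
ft_force: [1.1, 0.6, -0.2]
grip_width: 0.0134
time: 18.77
position: [0.517, -0.2017, 0.0193]
tool_rot: [0.219, 0.664, -0.227, 0.678]
ft_force: [-0.8, -0.2, -0.5]
grip_width: 0.0126
```

```bash
python3 -m inch '[[5,[0,-5,0],[8,0,0]],[5,[0,-5,0],[8,0,0]],[5,[0,-5,-1],[8,0,0]],[5,[0,-5,0],[8,0,0]],[5,[0,0,0],[0,0,0]],[5,[0,0,0],[0,0,0]]]'; python3 -c "
from h import *
print(toolshift([.4959,-.2151,.019]),R.from_quat(get_obs()['tool_rot']).as_matrix().round(3))
p=get_obs()['position'];print(np.degrees(np.arctan2(p[1]+.180,p[0]-.4877)),np.hypot(p[1]+.180,p[0]-.4877))"
```

```text
time: 19.52
position: [0.5022, -0.2122, 0.0194]
tool_rot: [0.403, 0.573, -0.404, 0.588]
ft_force: [0.6, -0.0, -0.5]
grip_width: 0.0131
[ 0.28748589 -6.94315838  0.46743214] [[ 0.017  0.937  0.348]
 [-0.014  0.348 -0.937]
 [-1.     0.011  0.019]]
-65.7240068922896 0.035370355650719394
```

```bash
python3 -m inch '[[5,[0,-4,0],[6,0,0]],[5,[0,-3,0],[4,0,0]],[5,[0,0,0],[0,0,0]],[5,[0,0,0],[0,0,0]]]'; python3 -c "
from h import *
print(toolshift([.4959,-.2151,.019]),R.from_quat(get_obs()['tool_rot']).as_matrix().round(3))
p=get_obs()['position'];print(np.degrees(np.arctan2(p[1]+.1803,p[0]-.4875)),np.hypot(p[1]+.1803,p[0]-.4875))"
```

```text
time: 20.02
position: [0.4969, -0.2135, 0.0194]
tool_rot: [0.453, 0.535, -0.452, 0.551]
ft_force: [0.1, 1.0, 0.1]
grip_width: 0.0129
[ 0.35207518 -1.30002445  1.34654989] [[ 0.018  0.983  0.181]
 [-0.013  0.181 -0.983]
 [-1.     0.016  0.016]]
-74.16309094088716 0.034546645169202944
```

```bash
python3 -m inch '[[5,[0,-2,0],[1.5,0,0]],[5,[0,0,0],[0,0,0]],[5,[0,0,0],[0,0,0]]]'; python3 -c "
from h import *
p=get_obs()['position'];print(np.degrees(np.arctan2(p[1]+.1803,p[0]-.4875)),np.hypot(p[1]+.1803,p[0]-.4875))"
```

```text
time: 20.4
position: [0.4957, -0.2137, 0.0194]
tool_rot: [0.461, 0.529, -0.459, 0.546]
ft_force: [2.2, 1.0, 0.1]
grip_width: 0.0129
-76.1854070732162 0.034445880835797096
```

```bash
python3 -m inch '[[30,[0,0,0],[0,0,0]],[40,[0,0,0],[0,0,0]],[40,[-20,0,0],[0,0,0]],[40,[-50,0,0],[0,0,0]],[40,[-60,0,0],[0,0,0]],[40,[-15,0,-55],[10,0,0]],[40,[0,-10,-55],[10,0,0]],[40,[0,-20,-55],[0,0,0]],[40,[0,-20,-55],[0,0,0]],[60,[0,0,-30],[0,0,0]],[60,[0,0,0],[0,0,0]]]'; python3 - <<'E'
from h import *
print(R.from_quat(get_obs()['tool_rot']).as_matrix().round(3))
i=imaging.camera('top')[:,:,::-1];cv2.imwrite('pics/top1.png',i)
f=lambda i,x,y,w,h,k:cv2.resize(i[y:y+h,x:x+w],None,fx=k,fy=k,interpolation=cv2.INTER_CUBIC)
cv2.imwrite('pics/h.png',f(i,260,192,110,75,6))
E
```

```text
time: 21.78
position: [0.4635, 0.0448, 0.1655]
tool_rot: [0.55, 0.436, -0.547, 0.456]
ft_force: [0.3, -0.7, 0.6]
grip_width: 0.0528
[[ 0.022  0.979 -0.204]
 [-0.018 -0.203 -0.979]
 [-1.     0.025  0.014]]
```

View pics/h.png

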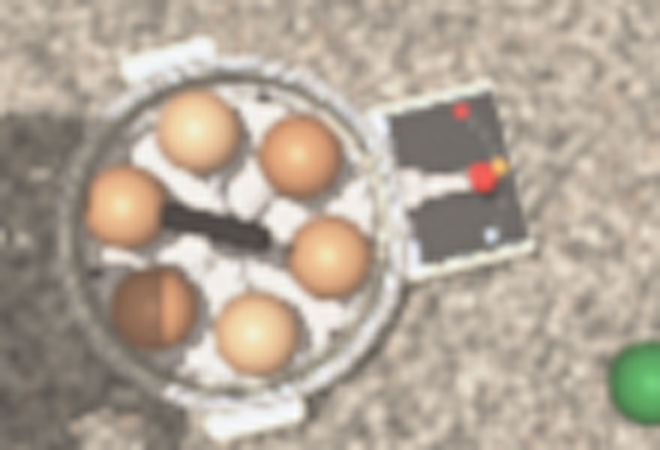

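```bash
python3 - <<'E'
from h import *
i=cv2.imread('pics/top1.png')
g=cv2.resize(i[192:267,260:370],None,fx=6,fy=6,interpolation=cv2.INTER_CUBIC).astype(int)
b,gr,r=g[...,0],g[...,1],g[...,2]
red=(r>150)&(gr<100)&(b<110)
n,l,s,c=cv2.connectedComponentsWithStats(red.astype(np.uint8));print(s[1:,4],c[1:].round(1))
org=(r>190)&(gr>120)&(b<110)&(np.arange(660)[None]>470);ys,xs=np.nonzero(org);print('org',xs.mean(),ys.mean(),len(xs))
t=lambda u,v:(260+(u+.5)/6-.5,192+(v+.5)/6-.5)
pt={k:onz('top',t(*p),z)[:2] for k,p,z in(('red',(461,111),.036),('org',(500,165),.036),('white',(491,235),.036),('knob',(484,178),.072))}
print({k:v.round(4) for k,v in pt.items()})
A=np.array([pt[k] for k in('red','org','white')]);a1=np.radians(43)
from scipy.optimize import least_squares
def f(p):
  th=p[2]+np.array([a1,0,-a1]);return (A-p[:2]-.0475*np.c_[np.cos(th),np.sin(th)]).ravel()
s=least_squares(f,[.487,-.18,-1.33]);P=s.x;print(P[:2],np.degrees(P[2]),s.fun.round(4))
d=pt['knob']-P[:2];print(np.degrees(np.arctan2(d[1],d[0])),np.hypot(*d))
pv=onz('top',t(408,187),.047)[:2];print('pivot seen',pv)
E
```

```text
[459] [[483.6 177.5]]
org 495.6063829787234 169.53191489361703 94
{'red': array([ 0.5288, -0.2072]), 'org': array([ 0.5013, -0.2266]), 'white': array([ 0.466 , -0.2216]), 'knob': array([ 0.4927, -0.2171])}
[ 0.4898322  -0.18045911] -76.87262539519165 [-0.0004 -0.0002  0.0006  0.0002 -0.0002  0.0001]
-85.4708503950514 0.036776074529562205
pivot seen [ 0.48992888 -0.17988717]
```

```bash
python3 -c "
from h import *
plan([(.5012,-.2125,.16),(.5012,-.2125,.08)],9,[5,2])"
```

```text
[[40,[2,18,49],[np.float64(-10.5),0,0]],[40,[2,9,51],[np.float64(-10.3),0,0]],[40,[2,-1,52],[np.float64(-0.0),0,0]],[40,[2,-1,52],[np.float64(-0.0),0,0]],[40,[2,-1,52],[np.float64(-0.0),0,0]],[40,[40,-1,-1],[np.float64(-0.0),0,0]],[40,[40,-1,-1],[np.float64(-0.0),0,0]]] left 0.0
```

```bash
python3 -m inch '[[40,[0,18,49],[-10.5,0,0]],[40,[0,9,51],[-10.3,0,0]],[40,[0,-1,52],[0,0,0]],[40,[0,-1,52],[0,0,0]],[40,[0,-1,40],[0,0,0]],[40,[0,0,0],[0,0,0]],[40,[0,0,0],[0,0,0]]]'; python3 -c "
from h import *
print(toolshift([.5012,-.2125,.06]),R.from_quat(get_obs()['tool_rot']).as_matrix().round(3))"
```

```text
time: 22.7
position: [0.4918, -0.2116, 0.17]
tool_rot: [0.464, 0.523, -0.467, 0.542]
ft_force: [-0.1, 0.7, -0.3]
grip_width: 0.0403
[110.17908138   7.53928715  -0.4237993 ] [[ 0.018  0.991  0.134]
 [-0.022  0.135 -0.991]
 [-1.     0.015  0.024]]
```

```bash
python3 -m inch '[[40,[40,8,0],[0,0,0]],[40,[40,0,0],[0,0,0]],[40,[25,0,0],[0,0,0]],[40,[0,0,0],[0,0,0]]]'; python3 -c "
from h import *
print(toolshift([.5012,-.2125,.0194]))"
```

```text
time: 23.2
position: [0.5006, -0.2095, 0.0637]
tool_rot: [0.463, 0.524, -0.466, 0.543]
ft_force: [0.0, 1.0, -0.9]
grip_width: 0.0399
[44.39014796 -0.50857424  2.02961296]
```

```bash
python3 -m inch '[[40,[20,0,2],[0,0,0]],[40,[18,0,0],[0,0,0]],[40,[5,0,0],[0,0,0]],[40,[0,0,0],[0,0,0]]]'; python3 -c "
from h import *
print(toolshift([.5012,-.2125,.0194]))"
```

```text
time: 23.7
position: [0.5037, -0.2113, 0.0244]
tool_rot: [0.462, 0.522, -0.464, 0.546]
ft_force: [0.3, -0.6, -0.4]
grip_width: 0.04
[ 5.01436243 -2.76932179  0.73004115]
```

```bash
python3 -m inch '[[40,[4,-2.8,1],[0,0,0]],[5,[0,0,0],[0,0,0]],[5,[0,0,0],[0,0,0]],[5,[0,0,0],[0,0,0]],[5,[0,0,0],[0,0,0]],[5,[0,0,0],[0,0,0]]]'; python3 -c "
from h import *
print(toolshift([.5012,-.2125,.0194]))"
```

```text
time: 24.45
position: [0.5014, -0.2137, 0.0223]
tool_rot: [0.462, 0.522, -0.464, 0.547]
ft_force: [0.7, 1.2, -0.5]
grip_width: 0.0129
[ 2.91015751 -0.07356852 -1.25946874]
```

```bash
python3 -m inch '[[30,[0,0,0],[0,0,0]],[40,[0,0,0],[0,0,0]],[40,[-20,0,0],[0,0,0]],[40,[-50,0,0],[0,0,0]],[40,[-60,0,0],[0,0,0]],[60,[-15,0,-55],[10,0,0]],[60,[0,-10,-55],[11,0,0]],[60,[0,-20,-55],[0,0,0]],[60,[0,-20,-55],[0,0,0]],[60,[0,0,-25],[0,0,0]],[60,[0,0,0],[0,0,0]]]'; cat > lev.py <<'E'
from h import *
def lever():
  i=imaging.camera('top')[:,:,::-1].copy();cv2.imwrite('pics/top2.png',i)
  g=cv2.resize(i[192:267,260:370],None,fx=6,fy=6,interpolation=cv2.INTER_CUBIC).astype(int)
  b,gr,r=g[...,0],g[...,1],g[...,2]
  n,l,s,c=cv2.connectedComponentsWithStats(((r>150)&(gr<100)&(b<110)).astype(np.uint8));print(s[1:,4],c[1:].round(1))
  u,v=c[1+np.argmax(s[1:,4])]
  k=onz('top',(260+(u+.5)/6-.5,192+(v+.5)/6-.5),.072)[:2];d=k-[.4898,-.1805]
  print(k,np.degrees(np.arctan2(d[1],d[0])),'target -76.9',np.hypot(*d))
lever();print(R.from_quat(get_obs()['tool_rot']).as_matrix().round(3))
E
python3 lev.py
```

```text
time: 25.82
position: [0.4757, 0.0451, 0.1663]
tool_rot: [0.556, 0.427, -0.548, 0.457]
ft_force: [-0.4, -0.2, -0.1]
grip_width: 0.0599
[477] [[479.4 165.6]]
[ 0.49884112 -0.21494418] -75.29244312122185 target -76.9 0.03561099627091703
[[ 0.033  0.975 -0.22 ]
 [-0.026 -0.219 -0.975]
 [-0.999  0.038  0.018]]
```

```bash
python3 -m inch '[[60,[0,0,0],[0,1,-2.2]],[60,[0,0,0],[0,0,0]]]';python3 -c "
from h import *
print(toolshift([.469,-.091,.14]),R.from_quat(get_obs()['tool_rot']).as_matrix().round(3))"
```

```text
time: 26.12
position: [0.4751, 0.0427, 0.1661]
tool_rot: [-0.552, -0.441, 0.553, -0.441]
ft_force: [0.3, 0.9, -0.1]
grip_width: 0.0597
[ 26.19954434  23.63698348 131.67539231] [[-0.001  0.975 -0.221]
 [-0.001 -0.221 -0.975]
 [-1.    -0.001  0.001]]
```

```bash
python3 -m inch '[[60,[0,10,50],[0,0,0]],[60,[0,10,50],[0,0,0]],[60,[0,4,25],[0,0,0]],[60,[0,0,0],[0,0,0]],[60,[0,0,0],[0,0,0]]]';python3 -c "
from h import *
print(toolshift([.469,-.091,.11]),R.from_quat(get_obs()['tool_rot']).as_matrix().round(3))"
```

```text
time: 26.75
position: [0.4693, -0.091, 0.1658]
tool_rot: [-0.553, -0.439, 0.554, -0.44]
ft_force: [0.5, 0.2, 0.1]
grip_width: 0.0598
[55.78484348 -0.34096372 -0.08648838] [[-0.001  0.974 -0.226]
 [-0.002 -0.226 -0.974]
 [-1.    -0.     0.002]]
```

```bash
python3 -m inch '[[60,[30,0,0],[0,0,0]],[60,[20,0,0],[0,0,0]],[60,[0,0,0],[0,0,0]]]';python3 -m inch '[[60,[15,0,0],[0,0,0]],[60,[12,0,0],[0,0,0]],[60,[0,0,0],[0,0,0]]]';python3 -c "
from h import *
print(toolshift([.469,-.091,.074]),R.from_quat(get_obs()['tool_rot']).as_matrix().round(3))"
```

```text
time: 27.12
position: [0.4693, -0.0887, 0.1153]
tool_rot: [-0.553, -0.44, 0.553, -0.442]
ft_force: [-0.5, 0.1, -0.3]
grip_width: 0.06
time: 27.5
position: [0.4706, -0.0873, 0.0893]
tool_rot: [0.553, 0.44, -0.552, 0.443]
ft_force: [0.9, -0.7, -0.6]
grip_width: 0.0598
[15.31192268 -0.81649472  3.9185498 ] [[ 0.003  0.975 -0.22 ]
 [-0.004 -0.22  -0.975]
 [-1.     0.004  0.003]]
```

```bash
python3 -m inch '[[60,[8,-1,4],[0,0,0]],[60,[7,0,0],[0,0,0]],[35,[0,0,0],[0,0,0]],[35,[0,0,0],[0,0,0]],[35,[0,0,0],[0,0,0]]]';python3 -c "
from h import *
print(toolshift([.469,-.091,.074]),R.from_quat(get_obs()['tool_rot']).as_matrix().round(3))"
```

```text
time: 28.12
position: [0.4697, -0.0918, 0.0745]
tool_rot: [0.553, 0.439, -0.552, 0.444]
ft_force: [-0.2, 0.1, -0.1]
grip_width: 0.0392
[ 0.52065217 -0.87314347 -0.58110238] [[ 0.006  0.975 -0.22 ]
 [-0.005 -0.22  -0.975]
 [-1.     0.007  0.003]]
```

```bash
python3 -m inch '[[0,[0,0,0],[0,0,0]],[0,[0,0,0],[0,0,0]],[0,[0,0,0],[0,0,0]],[0,[0,0,0],[0,0,0]],[0,[0,0,0],[0,0,0]]]' 36; python3 -m inch '[[0,[0,0,0],[0,0,0]]]'
```

```text
time: 28.75
position: [0.4697, -0.0915, 0.0748]
tool_rot: [0.553, 0.439, -0.552, 0.444]
ft_force: [0.7, 0.7, -0.2]
grip_width: 0.0135
time: 28.88
position: [0.4697, -0.0915, 0.0748]
tool_rot: [0.553, 0.439, -0.551, 0.444]
ft_force: [-0.6, -0.3, 0.0]
grip_width: 0.0136
```

```bash
python3 -m inch '[[0,[-3,0,0],[0,0,0]],[0,[-4,0,0],[0,0,0]],[0,[-5,0,0],[0,0,0]],[0,[-5,0,0],[0,0,0]],[0,[-3,0,0],[0,0,0]],[0,[0,0,0],[0,0,0]]]'; python3 -c "
from h import *
print(R.from_quat(get_obs()['tool_rot']).as_matrix().round(3),get_obs()['moment'])"
```

```text
time: 29.62
position: [0.4681, -0.0909, 0.0951]
tool_rot: [0.552, 0.44, -0.552, 0.443]
ft_force: [0.2, 0.0, -4.8]
grip_width: 0.0138
[[ 0.003  0.975 -0.22 ]
 [-0.003 -0.22  -0.975]
 [-1.     0.004  0.003]] [-0.10294135  0.0863366  -0.00091742]
```

```bash
python3 -m inch '[[0,[-4,1.3,0.5],[0,0,0]],[0,[-5,0,0],[0,0,0]],[0,[-6,0,0],[0,0,0]],[0,[-6,0,0],[0,0,0]],[0,[-4,0,0],[0,0,0]],[0,[0,0,0],[0,0,0]]]'; python3 -c "
from h import *
print(toolshift([.4697,-.0915,.158]),R.from_quat(get_obs()['tool_rot']).as_matrix().round(3))"
```

```text
time: 30.38
position: [0.4692, -0.0916, 0.122]
tool_rot: [0.552, 0.44, -0.552, 0.443]
ft_force: [0.6, -0.3, -5.3]
grip_width: 0.0132
[-35.97383547   0.62409355  -0.11795908] [[ 0.003  0.975 -0.22 ]
 [-0.003 -0.22  -0.975]
 [-1.     0.004  0.003]]
```

```bash
python3 -m inch '[[0,[-4,0.5,0],[0,0,0]],[0,[-6,0,0],[0,0,0]],[0,[-7,0,0],[0,0,0]],[0,[-7,0,0],[0,0,0]],[0,[-6,0,0],[0,0,0]],[0,[-4,0,0],[0,0,0]],[0,[-2,0,0],[0,0,0]],[0,[0,0,0],[0,0,0]],[0,[0,0,0],[0,0,0]]]'; python3 - <<'E'
from h import *
print(toolshift([.4697,-.0915,.158]),R.from_quat(get_obs()['tool_rot']).as_matrix().round(3))
im={c:imaging.camera(c)[:,:,::-1] for c in('scene','top')}
f=lambda i,x,y,w,h,k:cv2.resize(i[y:y+h,x:x+w],None,fx=k,fy=k,interpolation=cv2.INTER_CUBIC)
cv2.imwrite('pics/i.png',np.vstack([f(im['scene'],240,170,160,75,5)[:300],f(im['top'],240,180,160,60,5)]))
E
```

```text
time: 31.5
position: [0.469, -0.0913, 0.1604]
tool_rot: [-0.552, -0.44, 0.552, -0.443]
ft_force: [0.3, -0.3, -4.6]
grip_width: 0.0135
[2.35544664 0.74664817 0.02613923] [[ 0.002  0.975 -0.22 ]
 [-0.003 -0.22  -0.975]
 [-1.     0.003  0.002]]
```

View pics/i.png

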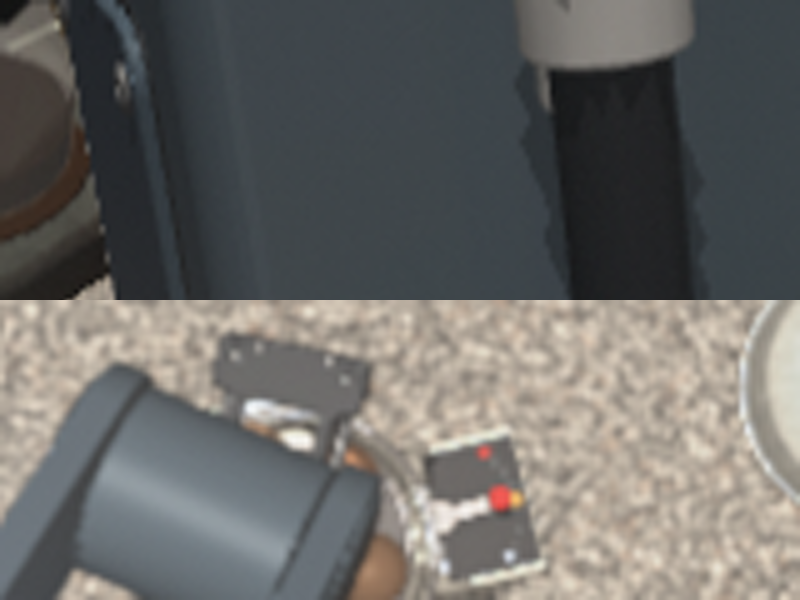

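```bash
python3 -m inch '[[0,[0,0,0],[0,0,0]],[0,[0,0,0],[0,0,0]],[0,[0,0,0],[0,0,0]],[0,[0,0,0],[0,0,0]]]' && python3 -c "
from h import *
o=get_obs();print(o['position'],o['ft_force'],np.abs(o['joint_velocities']).max(),o['moment']);print(robot.hand_in())"
```

```text
time: 32.1
position: [0.4688, -0.0912, 0.1599]
tool_rot: [-0.552, -0.441, 0.553, -0.442]
ft_force: [-0.6, 0.7, -4.8]
grip_width: 0.0136
[ 0.46877442 -0.09123127  0.15993173] [-0.59236977  0.6721835  -4.84953246] 0.001452547698258921 [-0.09327701  0.07317384  0.02031041]
the job is handed in; nothing more can be done
None
```

The lever is at keep-warm and I handed in at 32.1 s, still holding the egg rack over the middle of the cooker.

**Lever:** I turned it with the rack still in place. The first pinch closed without catching the knob because the fingertips sit about 30 mm short of the reported TCP. I lowered the reported height by that much for the later grasps. The first turn then went about 9° too far, so I gripped the knob again and corrected it. The last measurement put the lever about 1.6° from the orange dot, and the final top picture shows it pointing at the dot.

**Rack:** I gripped the handle at 36 N and lifted it straight up about 85 mm. That puts the feet about 5 cm above the rim, computed from the lift rather than seen. The tool's tilt changed by less than 0.5° between grip and hand-in. It was within about 1 mm of the spot where I gripped the handle, and the joints were still.

**Checks that fell short:**
- **Eggs:** I could not count all six after the lift, because the arm blocked the scene camera and most of the top view. The wrist reads 4.8 N, which matches the full 0.5 kg load.
- **Rack:** I judged it level from the tool angle, not from a picture of the rack.

I didn't move the lid, salt, lemon, spoon, mustard or the green look-alike.

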